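# Switch on the mixing and dosing units in safe order

## Task

Start up the mixing bench in its safe order: gently press the square push key on the fume extractor (the box with the duct spigot) fully in, then the one on the magnetic stirrer (the low slab with the round plate), then the one on the dosing pump (the box with the roller head). Do not press a later key before the earlier one is in; the keys stay in by themselves. The units stand loose on the bench: only press their keys, do not pick up, shove or tip them, and leave the dish, bottle, jar and weight where they are.

Things in the scene. Friction and masses are not known exactly. Their poses are not given: they have to be found in the camera images.
- extractor: The fume extractor: white box 150 (x) x 120 (y) mm, top at 100 mm, with slots in its sides and, on the top's far part, a short open round duct spigot 62 mm across (80 mm flange) rising to 120 mm, centred 28 mm to +x. Loose on the bench, 0.95 kg, on rubber feet. Origin: centre of its underside; x points from its key end to its far end, z up. Its square bare-metal push key in a black surround sits on its own centre line, 45 mm to -x.
- extractor_key_top (a point): Centre of the top face of the extractor's push key: bare-metal square cap 30 x 30 mm, standing 20 mm proud of the unit's 100 mm high top when out (cap top 120 mm above the bench) and 13 mm proud when fully in and let go. The cap is sprung on the key stem and gives about 0.4 mm per N (6 mm at most) under the finger, so it yields softly at the end of the travel, and springs back on the stem when let go. The point moves down with the key.
- extractor_key (a joint): How far the extractor's key stem is pushed into the unit (without the give of the cap), in m: 0 out, 0.007 fully in. It slides straight down against about 3 N of friction, no spring, and stays where it is left; it switches on at 0.0045. The units vary in which place they stand, the keys start within 1 mm of out.
- stirrer: The magnetic stirrer: low grey slab 160 (x) x 120 (y) mm, top at 40 mm, with a round white plate 104 mm across, its top at 52 mm, centred 24 mm to +x; a dish stands on the plate. Loose on the bench, 0.95 kg, on rubber feet. Origin: centre of its underside; x points from its key end to its far end, z up. Its square bare-metal push key in a black surround sits on its own centre line, 55 mm to -x.
- stirrer_key_top (a point): Centre of the top face of the stirrer's push key: bare-metal square cap 30 x 30 mm, standing 20 mm proud of the unit's 40 mm high top when out (cap top 60 mm above the bench) and 13 mm proud when fully in and let go. The cap is sprung on the key stem and gives about 0.4 mm per N (6 mm at most) under the finger, so it yields softly at the end of the travel, and springs back on the stem when let go. The point moves down with the key.
- stirrer_key (a joint): How far the stirrer's key stem is pushed into the unit (without the give of the cap), in m: 0 out, 0.007 fully in. It slides straight down against about 3 N of friction, no spring, and stays where it is left; it switches on at 0.0045. The units vary in which place they stand, the keys start within 1 mm of out.
- pump: The dosing pump: white box 150 (x) x 120 (y) mm, top at 80 mm, with a roller head on the top's far part (a grey horseshoe round three white rollers, up to 103 mm high). Loose on the bench, 0.95 kg, on rubber feet. Origin: centre of its underside; x points from its key end to its far end, z up. Its square bare-metal push key in a black surround sits on its own centre line, 48 mm to -x.
- pump_key_top (a point): Centre of the top face of the pump's push key: bare-metal square cap 30 x 30 mm, standing 20 mm proud of the unit's 80 mm high top when out (cap top 100 mm above the bench) and 13 mm proud when fully in and let go. The cap is sprung on the key stem and gives about 0.4 mm per N (6 mm at most) under the finger, so it yields softly at the end of the travel, and springs back on the stem when let go. The point moves down with the key.
- pump_key (a joint): How far the pump's key stem is pushed into the unit (without the give of the cap), in m: 0 out, 0.007 fully in. It slides straight down against about 3 N of friction, no spring, and stays where it is left; it switches on at 0.0045. The units vary in which place they stand, the keys start within 1 mm of out.
- dish: White bowl, 76 mm across, 26 mm high, standing loose in the middle of the stirrer's plate. Origin: centre of its underside. To be left alone.
- amber: Brown capped bottle, 72 mm across, 150 mm high, standing beyond the units. Origin: centre of its underside. To be left alone.
- jar: Small brown jar with white lid, 44 mm across, 50 mm high, on the robot's side of the units. Origin: centre of its underside. To be left alone.
- weight: Brass cylinder, 40 mm across, 35 mm high, on the robot's side of the units. Origin: centre of its underside. To be left alone.
Not all that is in view belongs to the job. Leave any purple look-alike of the extractor alone.

How it is judged:
By the outcome, as a careful person would: the job done as asked, in the order asked, and still so for the second after the job is handed in, with the robot touching nothing.
It also fails if it takes over 64 s, if anything falls off the work surface, if the arm or the gripper's body presses on something with over 40 N, if the wrist force passes 120 N, or if a joint passes its speed limit or range.

## Robot

A 6-joint arm with a two-finger parallel gripper is mounted at the origin on the work surface. World frame = base frame: x ahead of the robot, y to its left, z up, the work surface at z = 0. Lengths are in m, angles in rad, forces in N, time in s.
With the tool pointing down it reaches from about 0.35 to 0.85 m from the base axis. Payload 8.1 kg.
Tool frame: the origin (TCP) lies where the fingers leave the gripper's body, on its centre line; the fingertips stand 84 mm ahead of it and the grasp point (between the pads) lies 65 mm ahead of it; z points along the fingers, y is the line along which they close (so a half turn about z gives the same grasp; the last joint's range is limited). The gripper opens to 93 mm and grips with 3 to 60 N. Pads are 15 mm wide; open, the fingers measure 128 mm over their backs; the gripper's body (75 mm by 188 mm) begins 65 mm behind the grasp point.
Start: joints at [-0.085, 0.13, 1.488, -0, 1.523, -0.085], TCP at [0.6, 0, 0.303] pointing down, gripper open.
Joint ranges: [-2.96, 2.96], [-0.89, 2.26], [0.02, 2.5], [-1.34, 4.48], [0, 2.73], [-2.66, 2.66]. Speed limits (rad/s): [2.39, 2.39, 2.79, 3.14, 3.14, 3.14].

## Interface

Orientations are given as a rotation vector (axis times angle).
In Python, from plant import robot gives the robot as it stands.
- The arm moves only by the shell command python3 -m jog 'ROWS' [FORCE]. ROWS is text: rows parted by semicolons, each of 5 numbers parted by spaces: the opening, from 0 (shut) to 1 (fully open), then the shift along the tool's x, y, z in m, then the turn about the tool's z in degrees. A call has 1 to 10 rows; each row shifts and turns the commanded pose from where the row before left it, along the tool's axes as they then stand; what a row does not reach is not made up. A row lasts 1/12 s, in which the tool goes at most 41.7 mm and 7.16 degrees, less where a joint would pass 70% of its speed; a pose out of reach is approached as far as the arm can. A call with a gripper value outside its range is refused whole. The fingers move at their own pace and stop on an object; FORCE is the grip in N (left out, the last holds). Time passes only in rows, so rows that do not move let the fingers close. It gives the time, the measured TCP pose, the force, the opening and the grip force at its end, in the units of the state.
- robot.read_state(): the state, without advancing time (a new reading comes with each control period).
- robot.read_camera(name): name is "scene" or "side" or "wrist"; returns a dict with "color" (420x560x3 uint8, red, green, blue), "intrinsics" (3x3 intrinsics, pixels), "pose" (4x4, takes a point from camera to world coordinates); the wrist camera has in their place "tool_from_camera" (4x4, takes a point from camera to tool coordinates, whose origin is the TCP and whose axes are the flange's). Camera axes: x right, y down, z forward; pixel columns grow to the right and rows downward; lengths in m; the calibration is good to about 2 mm. The wrist camera is an equidistant fisheye: a pixel r from the principal point sees the ray r / f radians off the axis. A picture is of the moment at which its call begins: read the wrist's pose just before it. There is no depth.
- robot.close_job(): hands the job in; it is judged then, once.
The state is a dict: "t": time; "q": joint angles; "dq": joint speeds; "joint_torque": joint torques, N m; "tool_pos": TCP position; "orientation": TCP orientation; "force": force on the tool from outside, world axes, zero at the start; "wrist_torque": the same for the moment, N m; "opening": finger opening in m; "gripper_force": force on a finger pad.
Only numpy, scipy, OpenCV 4.12 (cv2) and the standard library are available. Lean on these libraries where they do the work, as an engineer would, in place of code of your own. Each camera call takes 0.05 s, during which the arm holds its last target. There are 200 camera calls.

## Working session

There is one attempt and no reset: what is moved stays moved. The work goes in short steps, Python scripts to look and compute and a shell command to move; the robot and the scene stay as the last step left them, time stands still between calls to the robot, and variables do not carry over. Pictures are saved under pics/ and viewed, at most 10 in all, crops included, and the job is handed in when it is done.

```bash
mkdir -p pics; python3 - <<'E'
from plant import robot
import cv2,numpy as np
for n in ("scene","side"):
    c=robot.read_camera(n); cv2.imwrite(f"pics/{n}0.png",c["color"][:,:,::-1]); np.savez(f"{n}0.npz",**c)
    print(n,c["intrinsics"].round(1).tolist(),c["pose"].round(3).tolist())
s=robot.read_state();print(s["t"],s["tool_pos"],s["orientation"],s["force"],s["opening"])
E
```

```text
scene [[445.5, 0.0, 279.0], [0.0, 445.5, 206.1], [0.0, 0.0, 1.0]] [[-0.695, 0.58, -0.424, 1.092], [0.719, 0.562, -0.409, 0.612], [0.001, -0.589, -0.808, 1.099], [0.0, 0.0, 0.0, 1.0]]
side [[436.9, 0.0, 285.9], [0.0, 436.9, 206.2], [0.0, 0.0, 1.0]] [[0.792, -0.321, 0.52, -0.021], [-0.611, -0.436, 0.661, -0.66], [0.014, -0.841, -0.541, 0.749], [0.0, 0.0, 0.0, 1.0]]
0.1 [5.99617745e-01 6.05907894e-05 3.01771353e-01] [-2.22049994e+00 -2.22054787e+00  1.75292178e-03] [0.43702049 0.51521457 0.43347582] 0.09313889917493547
```

View pics/scene0.png

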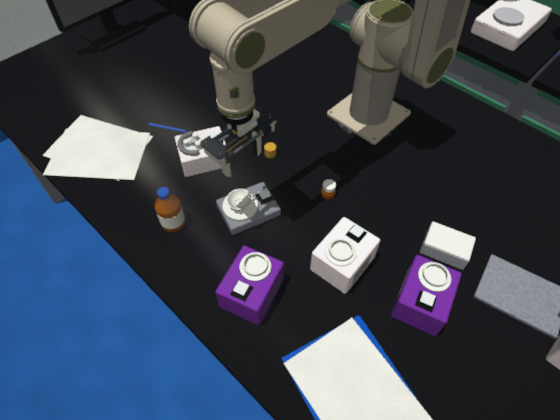

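View pics/side0.png

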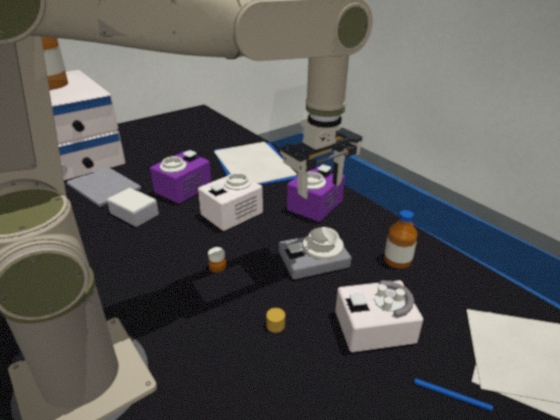

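The scene picture has three spigot boxes: a white one (346,253) with its key at about (356,232), and purple ones at (250,283) and (428,292). The white one fits the description, as the purple ones are look-alikes. In the scene picture the stirrer key is near (265,196). In the side picture the keys are at about extractor (217,190), stirrer (295,250) and pump (357,303). I'll confirm these in an enlarged crop.

```bash
python3 - <<'E'
import cv2,numpy as np
S=cv2.imread("pics/scene0.png");D=cv2.imread("pics/side0.png")
def crop(I,u,v):
    c=cv2.resize(I[v-18:v+19,u-18:u+19],(259,259),interpolation=cv2.INTER_CUBIC)
    for k in range(0,37,6): cv2.line(c,(k*7+3,0),(k*7+3,4),(0,255,0),1);cv2.line(c,(0,k*7+3),(4,k*7+3),(0,255,0),1)
    return c
cv2.imwrite("pics/crops.png",np.vstack([np.hstack([crop(S,356,232),crop(S,265,196),crop(S,225,160)]),np.hstack([crop(D,217,190),crop(D,295,250),crop(D,357,303)])]))
E
```

```text
(no output)
```

View pics/crops.png

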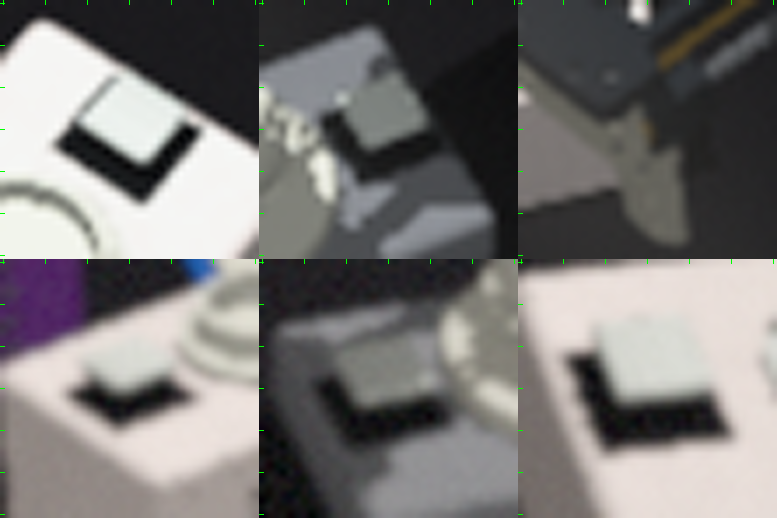

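```bash
cat >h.py <<'E'
import numpy as np
def onz(n,u,v,z):
    c=np.load(n+"0.npz");d=c["pose"][:3,:3]@np.linalg.solve(c["intrinsics"],[u,v,1.]);o=c["pose"][:3,3]
    return (o+d*(z-o[2])/d[2])[:2]
E
python3 - <<'E'
from h import *
for k,n,u,v,z in [("E","scene",356.4,230.7,.12),("E","side",216.7,186.4,.12),("S","scene",264.4,193.5,.06),("S","side",294.1,247.4,.06),("P","side",358.1,298.7,.10),
 ("Spigot","scene",341,250,.12),("Spigot","side",237,182,.12),("amber","scene",164,192,.15),("amber","side",406,216,.15),("jar","side",217,252,.05),("weight","side",276,314,.035)]:
    p=onz(n,u,v,z);print(k,n,p.round(4),"reach",np.hypot(*p).round(3))
E
```

```text
E scene [0.494  0.3177] reach 0.587
E side [0.4882 0.3082] reach 0.577
S scene [0.543  0.0239] reach 0.543
S side [0.5396 0.0162] reach 0.54
P side [ 0.5069 -0.2364] reach 0.559
Spigot scene [0.5672 0.3258] reach 0.654
Spigot side [0.5483 0.2957] reach 0.623
amber scene [ 0.7753 -0.1233] reach 0.785
amber side [ 0.7661 -0.1391] reach 0.779
jar side [0.379  0.1279] reach 0.4
weight side [ 0.3821 -0.1191] reach 0.4
```

Height-plane points from the two cameras agree to about 1 cm, and the heights and reaches are plausible. I'll move above the extractor key with the gripper shut and refine with the wrist camera.

```bash
python3 -m jog '0 0.031 -0.011 0 0;0 0.031 -0.011 0 0;0 0.031 -0.011 0 0;0 0.031 -0.011 0 0;0 0.031 -0.011 0 0;0 0.031 -0.011 0 0;0 0.031 -0.011 0 0;0 0.031 -0.011 0 0;0 0.031 -0.011 0 0;0 0.031 -0.011 0 0' 10; python3 -m jog '0 0 0 0 0;0 0 0 0 0;0 0 0 0 0;0 0 0 0 0'
cat >>h.py <<'E'
from scipy.spatial.transform import Rotation as R
def wshot(name):
    from plant import robot; import cv2,pickle
    s=robot.read_state();c=robot.read_camera("wrist");pickle.dump((s,c),open(name+".pkl","wb"))
    cv2.imwrite(f"pics/{name}.png",c["color"][:,:,::-1]);print(s["t"],s["tool_pos"].round(4) if hasattr(s["tool_pos"],"round") else s["tool_pos"],s["orientation"],s["force"])
def wT(name):
    import pickle
    s,c=pickle.load(open(name+".pkl","rb"));T=np.eye(4);T[:3,:3]=R.from_rotvec(s["orientation"]).as_matrix();T[:3,3]=s["tool_pos"]
    return T@c["tool_from_camera"],c["intrinsics"]
def wonz(name,u,v,z):
    T,K=wT(name);a=np.array([(u-K[0,2])/K[0,0],(v-K[1,2])/K[1,1]]);r=np.hypot(*a)
    d=T[:3,:3]@np.r_[np.sin(r)*a/r,np.cos(r)];o=T[:3,3];return (o+d*(z-o[2])/d[2])[:2]
def wproj(name,p):
    T,K=wT(name);q=np.linalg.inv(T)@np.r_[p,1];t=np.arctan2(np.hypot(q[0],q[1]),q[2]);a=q[:2]/np.hypot(q[0],q[1])*t
    return K[0,0]*a[0]+K[0,2],K[1,1]*a[1]+K[1,2]
E
python3 - <<'E'
from h import *
wshot("w1");print(wproj("w1",[.491,.313,.12]))
E
```

```text
t: 0.93
tool_pos: [0.489, 0.3114, 0.3023]
orientation: [-2.221, -2.221, 0.001]
force: [-0.0, 0.2, 1.0]
opening: 0.0312
gripper_force: 0.0
t: 1.27
tool_pos: [0.4904, 0.3091, 0.3024]
orientation: [2.222, 2.22, -0.001]
force: [0.0, -0.3, 0.2]
opening: 0.0037
gripper_force: 0.0
1.2667 [0.4904 0.3091 0.3024] [ 2.22234578e+00  2.22023275e+00 -1.04723750e-03] [ 0.008336   -0.30063719  0.21224361]
(np.float64(276.32444661619496), np.float64(207.6621608888199))
```

View pics/w1.png

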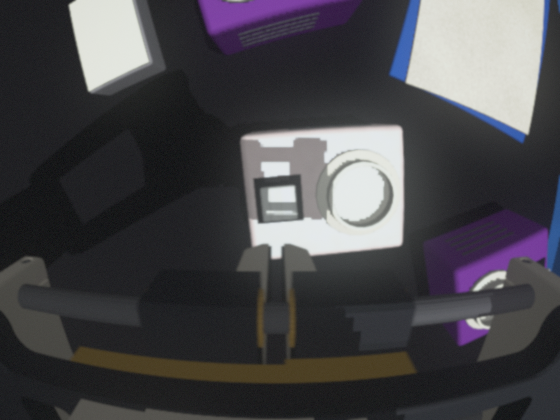

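The wrist view shows the white extractor with its key at about (279,200), the spigot at about (358,192), and top corners near (243,137), (403,126), (402,247) and (252,255). It matches the prediction of (276,208). I'll enlarge it.

```bash
python3 - <<'E'
from h import *
import cv2
I=cv2.imread("pics/w1.png");c=cv2.resize(I[120:270,235:415],None,fx=4,fy=4,interpolation=cv2.INTER_CUBIC)
c=np.clip(255*(c/255.)**.6,0,255).astype(np.uint8)
for k in range(0,720,40):
    cv2.line(c,(k,0),(k,6),(0,255,0),1)
    cv2.line(c,(0,k),(6,k),(0,255,0),1)
cv2.imwrite("pics/w1c.png",c)
P=[wonz("w1",*p,.1) for p in [(243,137),(403,126),(402,247),(252,255)]]
print(np.round(P,4),np.mean(P,0)); P=np.array(P)
print([np.linalg.norm(P[i]-P[i-1]).round(4) for i in range(4)])
E
```

```text
[[0.4622 0.3712]
 [0.6059 0.3842]
 [0.6151 0.2675]
 [0.4679 0.2614]] [0.53780115 0.32107165]
[np.float64(0.1099), np.float64(0.1443), np.float64(0.1172), np.float64(0.1473)]
```

View pics/w1c.png

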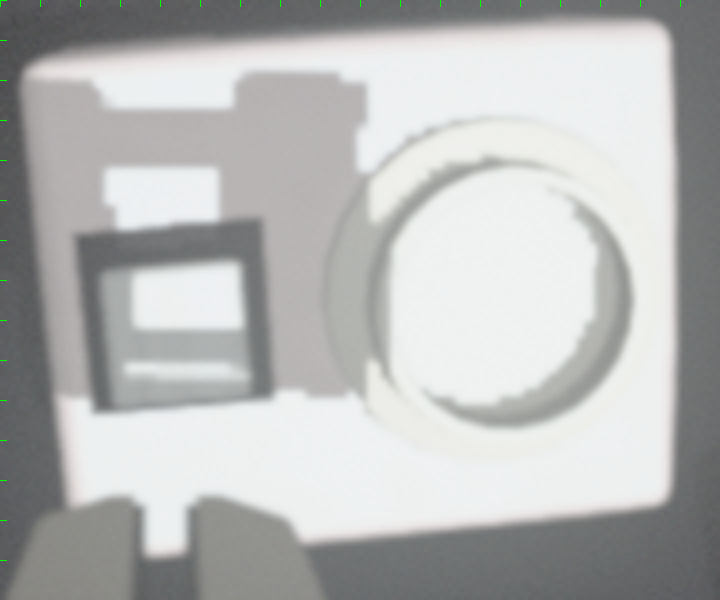

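The crop shows the cap's corners clearly. Its centre is at crop (176,336), which is pixel (279,204).

```bash
python3 - <<'E'
from h import *
f=lambda x,y,z:wonz("w1",235+x/4-.4,120+y/4-.4,z)
C=np.array([f(*p,.12) for p in [(97,270),(243,260),(255,405),(110,410)]])
print(C.round(4),C.mean(0),[np.linalg.norm(C[i]-C[i-1]).round(4) for i in range(4)])
print("spigot",f(502,293,.12), "box", np.round([f(*p,.1) for p in [(22,65),(668,20),(672,505),(72,560)]],4))
E
```

```text
[[0.4766 0.3306]
 [0.5067 0.3326]
 [0.5097 0.3014]
 [0.4789 0.3003]] [0.49297328 0.3162437 ] [np.float64(0.0303), np.float64(0.0302), np.float64(0.0314), np.float64(0.0308)]
spigot [0.56194579 0.32591795] box [[0.4597 0.3722]
 [0.6045 0.3854]
 [0.6156 0.2687]
 [0.4684 0.2566]]
```

```bash
python3 -m jog '0 0.004 0.002 0.02 0;0 0.003 0.001 0.02 0;0 0 0 0.02 0;0 0 0 0.015 0;0 0 0 0.01 0;0 0 0 0.005 0;0 0 0 0 0;0 0 0 0 0;0 0 0 0 0'
```

```text
t: 2.07
tool_pos: [0.4937, 0.3172, 0.2142]
orientation: [2.221, 2.221, 0.003]
force: [0.8, 0.2, -0.4]
opening: 0.0004
gripper_force: 0.0
```

```bash
python3 -m jog '0 0 0 0.004 0;0 0 0 0.004 0;0 0 0 0.002 0;0 0 0 0.002 0;0 0 0 0.002 0;0 0 0 0.002 0;0 0 0 0 0;0 0 0 0 0'; python3 -m jog '0 0 0 0.001 0;0 0 0 0.001 0;0 0 0 0 0;0 0 0 0 0'
```

```text
t: 2.73
tool_pos: [0.4931, 0.3171, 0.1968]
orientation: [2.221, 2.221, 0.001]
force: [0.9, -0.3, 1.8]
opening: 0.0004
gripper_force: 0.9
t: 3.07
tool_pos: [0.4931, 0.3171, 0.1951]
orientation: [2.221, 2.221, 0.001]
force: [-0.3, -0.6, 5.4]
opening: 0.0006
gripper_force: 2.6
```

```bash
python3 -m jog '0 0 0 0.001 0;0 0 0 0 0;0 0 0 0 0'; python3 -m jog '0 0 0 0.001 0;0 0 0 0 0;0 0 0 0 0'
```

```text
t: 3.32
tool_pos: [0.4932, 0.3171, 0.1944]
orientation: [2.221, 2.221, 0.001]
force: [-0.8, -1.6, 6.6]
opening: 0.0006
gripper_force: 3.5
t: 3.57
tool_pos: [0.4932, 0.3171, 0.1937]
orientation: [2.221, 2.221, 0.001]
force: [-3.1, -2.1, 8.7]
opening: 0.0006
gripper_force: 4.4
```

The force ramps at the cap's spring rate (8.7 N, 3.5 mm give), so the stem top is at about 113 mm and fully in. Lifting off and going to the stirrer.

```bash
python3 -m jog '0 0 0 -0.005 0;0 0 0 -0.02 0;0 0 0 -0.025 0;0 0 0 -0.02 0;0 -0.02 0.004 -0.01 0;0 -0.03 0.005 0 0;0 -0.03 0.005 0 0;0 -0.03 0.005 0 0;0 -0.03 0.005 0 0;0 -0.03 0.005 0 0'; python3 -m jog '0 -0.03 0.005 0 0;0 -0.03 0.005 0 0;0 -0.03 0.005 0 0;0 -0.03 0.005 0 0;0 -0.005 0.001 0.01 0;0 0 0 0.02 0;0 0 0 0.02 0;0 0 0 0 0;0 0 0 0 0;0 0 0 0 0'
python3 - <<'E'
from h import *
import cv2
wshot("w2");u,v=wproj("w2",[.543,.023,.06]);print(u,v)
I=cv2.imread("pics/w2.png");x0,y0=max(int(u)-60,0),int(v)-60;print(x0,y0)
c=cv2.resize(I[y0:y0+140,x0:x0+180],None,fx=4,fy=4,interpolation=cv2.INTER_CUBIC)
c=np.clip(255*(c/255.)**.6,0,255).astype(np.uint8)
for k in range(0,720,40):
    cv2.line(c,(k,0),(k,6),(0,255,0),1);cv2.line(c,(0,k),(6,k),(0,255,0),1)
cv2.imwrite("pics/w2c.png",c)
E
```

```text
t: 4.4
tool_pos: [0.5217, 0.1456, 0.2722]
orientation: [-2.221, -2.221, 0.001]
force: [0.7, -0.6, -0.5]
opening: 0.0002
gripper_force: 0.0
t: 5.23
tool_pos: [0.5431, 0.0224, 0.2233]
orientation: [-2.221, -2.222, -0.0]
force: [0.9, 0.3, -0.9]
opening: 0.0002
gripper_force: 0.0
5.2333 [0.5431 0.0224 0.2233] [-2.22085511e+00 -2.22195195e+00 -1.65078205e-04] [ 0.85404812  0.30439087 -0.85860328]
275.3431969253558 218.255018749536
215 158
```

View pics/w2c.png

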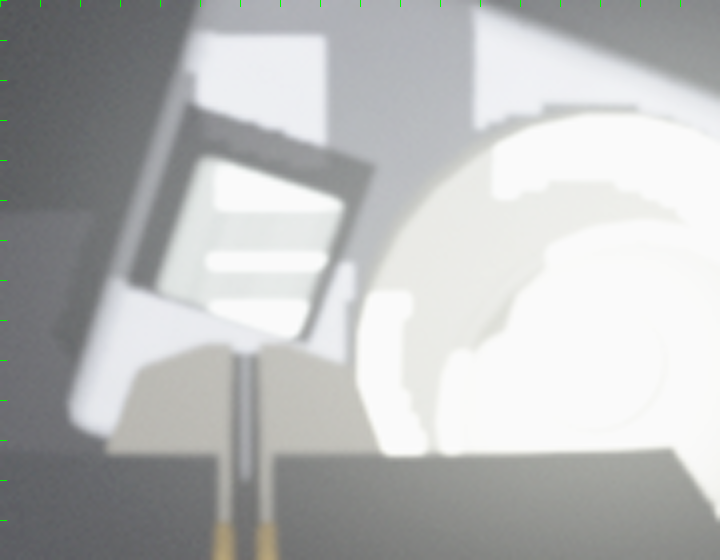

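The crop shows the stirrer key cap with corners at (203,157), (344,204), (300,338) and (157,290), and the dish well to the right.

```bash
python3 - <<'E'
from h import *
C=np.array([wonz("w2",215+x/4-.4,158+y/4-.4,.06) for x,y in [(203,157),(344,204),(300,338),(157,290)]])
print(C.round(4),C.mean(0),[np.linalg.norm(C[i]-C[i-1]).round(4) for i in range(4)])
E
```

```text
[[0.5353 0.0402]
 [0.5627 0.0308]
 [0.5544 0.003 ]
 [0.5259 0.0132]] [0.54458745 0.02180189] [np.float64(0.0286), np.float64(0.0289), np.float64(0.029), np.float64(0.0303)]
```

```bash
python3 -m jog '0 0 0.001 0.02 0;0 0 0 0.02 0;0 0 0 0.015 0;0 0 0 0.01 0;0 0 0 0.005 0;0 0 0 0.002 0;0 0 0 0 0;0 0 0 0 0'; python3 -m jog '0 0 0 0.003 0;0 0 0 0.002 0;0 0 0 0.002 0;0 0 0 0.002 0;0 0 0 0.002 0;0 0 0 0.001 0;0 0 0 0.001 0;0 0 0 0 0;0 0 0 0 0'
```

```text
t: 5.95
tool_pos: [0.5447, 0.022, 0.1519]
orientation: [2.22, 2.221, 0.002]
force: [-0.5, 0.5, 0.2]
opening: 0.0003
gripper_force: 0.0
t: 6.7
tool_pos: [0.5443, 0.022, 0.1379]
orientation: [2.221, 2.221, 0.001]
force: [1.7, 0.2, 2.5]
opening: 0.0006
gripper_force: 1.1
```

Tip is at 53.9 mm, sliding. Continuing to about 49.7 mm.

```bash
python3 -m jog '0 0 0 0.001 0;0 0 0 0.001 0;0 0 0 0.001 0;0 0 0 0 0;0 0 0 0 0'; python3 -m jog '0 0 0 0.001 0;0 0 0 0.001 0;0 0 0 0 0;0 0 0 0 0'
```

```text
t: 7.12
tool_pos: [0.5443, 0.022, 0.1351]
orientation: [2.221, 2.221, 0.001]
force: [0.4, 0.8, 5.8]
opening: 0.0004
gripper_force: 2.7
t: 7.45
tool_pos: [0.5443, 0.022, 0.1335]
orientation: [2.221, 2.221, 0.001]
force: [-1.6, 0.7, 10.3]
opening: 0.0004
gripper_force: 4.6
```

Stirrer key is in: the force climbs at the spring rate to 10 N with the stem top at about 53 mm. Next is the pump, predicted at about (0.512, -0.230).

```bash
python3 -m jog '0 0 0 -0.005 0;0 0 0 -0.02 0;0 0 0 -0.03 0;0 0 0 -0.03 0;0 0 0 -0.03 0;0 -0.02 -0.002 -0.01 0;0 -0.03 -0.004 -0.005 0;0 -0.03 -0.004 0 0;0 -0.03 -0.004 0 0;0 -0.03 -0.004 0 0'; python3 -m jog '0 -0.03 -0.004 0 0;0 -0.03 -0.004 0 0;0 -0.03 -0.004 0 0;0 -0.022 -0.002 0 0;0 0 0 0 0;0 0 0 0 0;0 0 0 0 0'
python3 - <<'E'
from h import *
import cv2
wshot("w3");u,v=wproj("w3",[.512,-.230,.1]);print(u,v)
I=cv2.imread("pics/w3.png");x0,y0=max(int(u)-60,0),int(v)-60;print(x0,y0)
c=cv2.resize(I[y0:y0+140,x0:x0+180],None,fx=4,fy=4,interpolation=cv2.INTER_CUBIC)
c=np.clip(255*(c/255.)**.6,0,255).astype(np.uint8)
for k in range(0,720,40):
    cv2.line(c,(k,0),(k,6),(0,255,0),1);cv2.line(c,(0,k),(6,k),(0,255,0),1)
cv2.imwrite("pics/w3c.png",c)
E
```

```text
t: 8.28
tool_pos: [0.5252, -0.119, 0.2622]
orientation: [-2.22, -2.221, 0.001]
force: [0.2, -0.2, -0.1]
opening: 0.0005
gripper_force: 0.0
t: 8.87
tool_pos: [0.5117, -0.2294, 0.262]
orientation: [-2.221, -2.22, 0.0]
force: [-0.4, 0.2, -0.6]
opening: 0.0004
gripper_force: 0.0
8.8667 [ 0.5117 -0.2294  0.262 ] [-2.22059030e+00 -2.21980846e+00  5.12453093e-05] [-0.35755629  0.19126149 -0.62200022]
276.1296614509337 220.39540431483496
216 160
```

View pics/w3c.png

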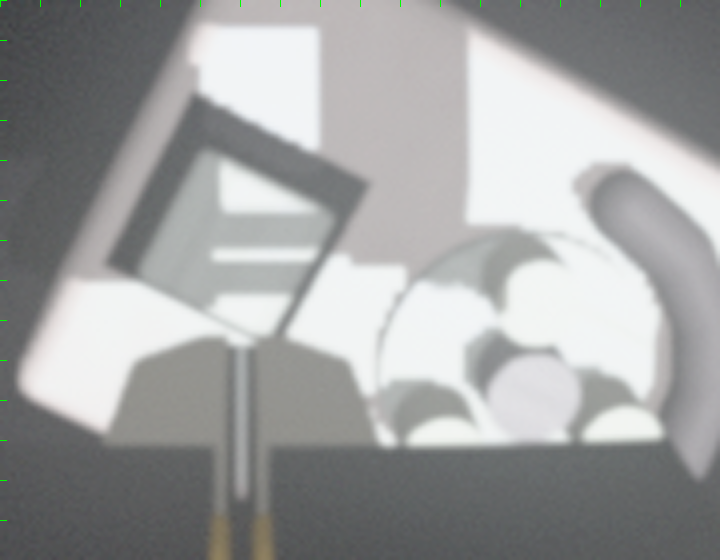

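The crop shows the pump's key cap with corners at (207,148), (338,213), (275,336) and (138,270), and the rollers to the right.

```bash
python3 - <<'E'
from h import *
C=np.array([wonz("w3",216+x/4-.4,160+y/4-.4,.1) for x,y in [(207,148),(338,213),(275,336),(138,270)]])
print(C.round(4),C.mean(0),[np.linalg.norm(C[i]-C[i-1]).round(4) for i in range(4)])
E
```

```text
[[ 0.5053 -0.2109]
 [ 0.5306 -0.2239]
 [ 0.5186 -0.2494]
 [ 0.4915 -0.2355]] [ 0.51149384 -0.22994796] [np.float64(0.0282), np.float64(0.0285), np.float64(0.0282), np.float64(0.0304)]
```

```bash
python3 -m jog '0 0 0 0.02 0;0 0 0 0.02 0;0 0 0 0.015 0;0 0 0 0.01 0;0 0 0 0.003 0;0 0 0 0.002 0;0 0 0 0 0;0 0 0 0 0'; python3 -m jog '0 0 0 0.003 0;0 0 0 0.002 0;0 0 0 0.002 0;0 0 0 0.002 0;0 0 0 0.002 0;0 0 0 0.001 0;0 0 0 0.001 0;0 0 0 0 0;0 0 0 0 0'
```

```text
t: 9.58
tool_pos: [0.5126, -0.23, 0.1939]
orientation: [2.22, 2.221, 0.001]
force: [-0.3, -0.7, 0.7]
opening: 0.0005
gripper_force: 0.0
t: 10.33
tool_pos: [0.5121, -0.2301, 0.1799]
orientation: [2.221, 2.221, 0.0]
force: [0.3, -0.3, 1.3]
opening: 0.0002
gripper_force: 1.1
```

```bash
python3 -m jog '0 0 0 0.001 0;0 0 0 0.001 0;0 0 0 0.001 0;0 0 0 0 0;0 0 0 0 0'
```

```text
t: 10.75
tool_pos: [0.5121, -0.2301, 0.1767]
orientation: [2.221, 2.221, -0.0]
force: [0.1, -0.3, 1.8]
opening: 0.0004
gripper_force: 1.1
```

```bash
python3 -m jog '0 0 0 0.001 0;0 0 0 0.001 0;0 0 0 0 0;0 0 0 0 0'; python3 -m jog '0 0 0 0.001 0;0 0 0 0 0;0 0 0 0 0'
```

```text
t: 11.08
tool_pos: [0.5121, -0.2301, 0.1751]
orientation: [2.221, 2.221, 0.0]
force: [-0.6, 0.3, 5.6]
opening: 0.0006
gripper_force: 2.8
t: 11.33
tool_pos: [0.5121, -0.23, 0.1743]
orientation: [2.221, 2.221, 0.0]
force: [-2.8, -0.7, 6.5]
opening: 0.0004
gripper_force: 3.7
```

```bash
python3 -m jog '0 0 0 0.001 0;0 0 0 0 0;0 0 0 0 0'; python3 -m jog '0 0 0 -0.005 0;0 0 0 -0.015 0;0 0 0 -0.03 0;0 0 0 -0.03 0;0 0 0 -0.03 0;0 0 0 -0.03 0;0 0 0 0 0;0 0 0 0 0;0 0 0 0 0'
python3 - <<'E'
from plant import robot
import cv2,numpy as np
o=[]
for n in("scene","side"):
    c=robot.read_camera(n)["color"][:,:,::-1]; a=cv2.imread(f"pics/{n}0.png")
    x,y=(140,110) if n=="scene" else (180,150)
    o.append(np.vstack([cv2.resize(i[y:y+200,x:x+260],(390,300),interpolation=cv2.INTER_CUBIC) for i in(a,c)]))
cv2.imwrite("pics/end.png",np.hstack(o))
E
```

```text
t: 11.58
tool_pos: [0.5121, -0.2301, 0.1735]
orientation: [2.221, 2.221, 0.0]
force: [-2.1, 1.0, 9.3]
opening: 0.0009
gripper_force: 4.6
t: 12.33
tool_pos: [0.5118, -0.2298, 0.3118]
orientation: [-2.221, -2.221, 0.0]
force: [-0.8, 0.0, -0.1]
opening: 0.0005
gripper_force: 0.0
```

View pics/end.png

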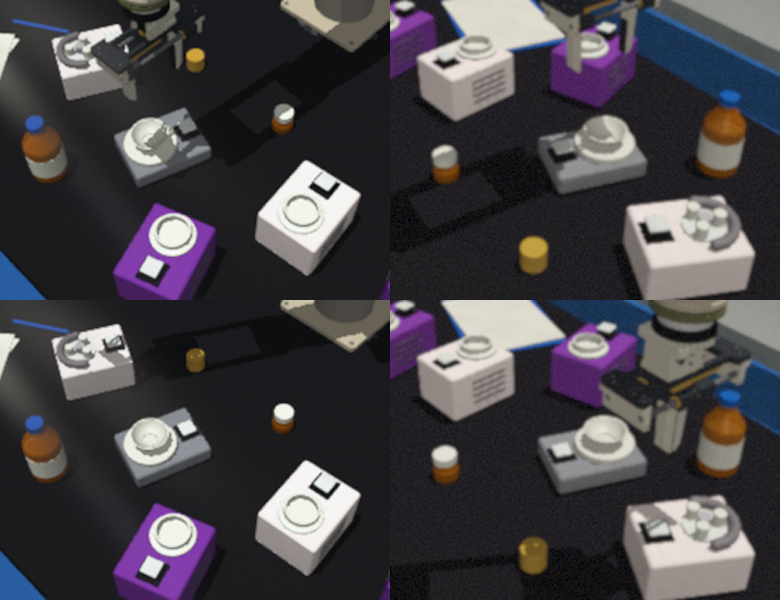

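The before/after views show every unit, the dish, bottle, jar and weight unmoved. The caps sit lower, and the arm is clear of everything.

```bash
python3 -c "
from plant import robot
print(robot.close_job())"
```

```text
the job is handed in; nothing more can be done
None
```

I pressed the extractor, stirrer and pump keys in that order, each to its end stop by force and height (about 10 N at most); nothing else looked moved in the final pictures, and the job was handed in at about 12 s with no verdict returned.

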